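White plate under the burette

TASK

Get the burette ready for a titration: the long white glass plate on the stone slab belongs on the round stirrer under the burette. It lies too flat to be gripped, so slide it until it sticks out well over the free edge of the slab, opposite the balance, and lift it from there; then lay it gently on the stirrer, centred under the burette tip with its length in line with the stand's base, from front to rod. Do not knock the burette or let the plate fall, leave everything else where it is, and let go.

Things in the scene. Friction and masses are not known exactly. Their poses are not given: they have to be found in the camera images.
- plate_centre (a point): centre (half-way up) of the loose white glass plate, 130 mm long (its x), 60 mm wide (its y), 3 mm thick (z up), about 58 g. It starts lying flat on the stone slab, its x roughly along the slab's x. It slides easily on the polished stone under a fingertip pressed on it with about 5 to 25 N, and turns with it. It can be gripped across its 60 mm width by the two long sides
- slab_edge (a point): middle of the top of the free short edge of the dark granite slab, opposite the balance; it faces the robot's left. x points from this edge along the slab towards the balance, z up. Slab: 320 mm wide (y), 450 mm long (x), top 55 mm above the bench, 45 mm thick on 10 mm feet. The white balance, 58 mm high, stands on it from 237 mm behind this edge. Fixed; the bench before this edge is clear
- stand: the burette stand that carries the stirrer, left of the slab; origin on the bench below the stirrer's centre. x points from its front (the side of the tap key) to its rod; the front faces the robot's left. Grey base 8 mm thick, 130 mm wide, from 85 mm before the origin to 125 mm behind it; rod 12 mm thick, 750 mm high, 100 mm behind the origin; its clamp is 370 mm up. Fixed
- stirrer_top (a point): centre of the flat top of the round magnetic stirrer, 90 mm across, its top 56 mm above the bench; x as for the stand: from its front to the rod. A black knob 22 mm across sticks out 11 mm at the middle of its front, 27 mm below the top. Fixed. The plate is longer than the stirrer: lying there, both its ends stick out by 20 mm
- burette_tip (a point): lower tip of the upright glass burette, straight above the centre of the stirrer's top and 124 mm above it. Fixed
- burette: the burette, origin at its tip, axes as the stand: 68 mm above the tip a tap whose white key, 40 mm wide, sticks out to 48 mm before the axis, to the front; above that a 13 mm glass tube up to 620 mm over the tip. A gripper held upright on the front end of the plate runs into the key; one leaning away from the burette, to the front, goes clear
- beaker: glass beaker, 90 mm across, 122 mm high, origin under its centre; on the bench between stand and slab, at the far side
- flask: conical glass flask, 64 mm across, 105 mm high, origin under its centre; on the bench far to the left
- amber_bottle: brown reagent bottle, 68 mm across, 145 mm high, origin under its centre; on the bench to the right
- wash_bottle: white wash bottle with a bent spout, 70 mm across, 185 mm high, origin under its centre; on the bench to the right
- filler_bulb: red pipette filler: ball of 54 mm with a 60 mm neck lying along its x, origin under the ball; on the bench in front of the robot
- bung: brown rubber bung, 37 mm across, 28 mm high, origin under its centre; on the bench in front of the robot to the right
- spatula: steel spatula lying on the slab beside the plate, on the side towards the robot, 155 mm long (x), 10 mm wide, 3 mm thick, origin under its middle
- weighing_bottle: small stoppered glass bottle standing on the slab beside the plate, on the side away from the robot, 37 mm across, 52 mm high, origin under its centre
There are look-alikes about, which are no part of the job. What is meant by the part that bears plate_centre is not black, and is the smaller of those in its own colour.

How it is judged (in metres and radians):
On the way, in this order (a step that is already met when the one before it is completed fails the run):
1. the plate, still lying flat on the slab, has been slid until it sticks out at least 25 mm over the free edge (x of plate_centre in the frame of slab_edge below 0.04 m and z of plate_centre in the frame of slab_edge between -0.002 and 0.0045 m and angle between plate_centre's own z axis and vertical below 0.05 rad), for 0.2 s.
2. the plate is held in the fingers, clear of the slab (height (world z) of plate_centre above 0.075 m and contact force between the fingers and plate above 0.5 N), for 0.2 s.
At the end, for the whole second after the job is handed in: the plate lies flat (within 2 degrees) and still on the stirrer's top, its centre within 12 mm of the burette axis, its length within 10 degrees of the line from the stand's front to its rod, and nothing holds it (horizontal distance between plate_centre and stirrer_top below 0.012 m and z of plate_centre in the frame of stirrer_top between -0.001 and 0.004 m and angle between plate_centre's own z axis and vertical below 0.035 rad and angle between the x axis of plate_centre and the x axis of stirrer_top, either way round below 0.17 rad and linear speed of plate below 0.02 m/s and angular speed of plate below 0.1 rad/s); the robot touches nothing.
It fails at once if the burette is knocked (more than 3 N) (contact force between anything else and burette above 3 N).
It fails at once if the plate falls to the bench (its centre below 25 mm) (height (world z) of plate_centre below 0.025 m).
It fails at once if the plate is dropped on the stirrer instead of laid (faster than 0.45 m/s within 60 mm of its place) (distance between plate_centre and stirrer_top below 0.06 m and linear speed of plate above 0.45 m/s).
It fails at once if something else on the bench or slab is moved by more than 30 mm (distance of any of beaker, flask, amber_bottle, wash_bottle, filler_bulb, bung, spatula, weighing_bottle from where it was at the start of the episode above 0.03 m).
It also fails if it takes over 72 s, if anything falls off the work surface, if the arm or the gripper's body presses on something with over 40 N, if the wrist force passes 120 N, or if a joint passes its speed limit or range.

ROBOT

A 6-joint arm with a two-finger parallel gripper is mounted at the origin on the work surface. World frame = base frame: x ahead of the robot, y to its left, z up, the work surface at z = 0. Lengths are in mm, angles in rad, forces in N, time in s.
With the tool pointing down it reaches from about 275 to 1000 mm from the base axis. Payload 8.4 kg.
Tool frame: the origin (TCP) lies at the very end of the fingers, on their centre line; the grasp point (between the pads) lies 19 mm behind it; y points along the fingers, x is the direction in which the jaws open and shut, and the axes are right-handed (so a half turn about y gives the same grasp; the last joint's range is limited). The gripper opens to 85 mm and grips with 20 to 120 N. Pads are 22 mm wide; open, the fingers measure 114 mm over their backs; the gripper's body (76 mm by 85 mm) begins 54 mm behind the grasp point. The pads swing forward as they close: fully open they stand 13 mm farther back than shut.
Start: joints at [1.112, 0.353, 1.633, -0, 1.155, -0.002], TCP at [275.673, 560.921, 231.281] pointing down, gripper open.
Joint ranges: [-2.63, 2.63], [-0.92, 2.1], [0.06, 2.66], [-1.3, 4.44], [0, 2.69], [-3.02, 3.02]. Speed limits (rad/s): [2.22, 2.22, 2.79, 3.14, 3.14, 3.14].

INTERFACE

Orientations are given as [roll, pitch, yaw] about the fixed x, y, z axes, in that order (R = Rz(yaw) Ry(pitch) Rx(roll)).
In Python, from rig import r gives the robot as it stands.
- The arm moves only by the tool servo_tool, never from a script. Its argument "motion" is a list of rows, each a list of 7 numbers: the opening, from -1 (shut) to 1 (fully open), then the shift along the tool's x, y, z in m, then the turn, a rotation vector about the tool's x, y, z in units of 10 degrees (1.0 is 10 degrees). A call has 1 to 12 rows; each row is the pose to reach, as a shift and turn from the pose commanded when the call began, along the tool's axes at that moment; what a row does not reach only later rows make up. A row lasts 1/8 s, in which the tool goes at most 62.5 mm and 10.7 degrees, less where a joint would pass 70% of its speed; a pose out of reach is approached as far as the arm can. A call with a gripper value outside its range is refused whole. The fingers move at their own pace and stop on an object; "grip_force" is the grip in N (left out, the last holds). Time passes only in rows, so rows that repeat a pose let the fingers close. It gives the time, the measured TCP pose, the force and the opening at its end, in the units of the state.
- r.sense(): the state, without advancing time (a new reading comes with each control period).
- r.grab_frame(name): name is "scene" or "top"; returns the picture (400x640x3 uint8, red, green, blue); there is no depth.
- r.calibration(name): a dict with "fx", "fy", "cx", "cy" (pixels), "distortion" ([k1, k2, p1, p2, k3] as OpenCV has them; the pictures are not rectified), "R" (3x3) and "t" (3): a world point X has camera coordinates R X + t. Camera axes: x right, y down, z forward; pixel columns grow to the right and rows downward; lengths in mm; the calibration is good to about 2 mm. A picture is of the moment at which its call begins. calibration takes no time and is no camera call.
- r.sign_off(): hands the job in, once; it reports no verdict.
The state is a dict: "clock": time; "qpos": joint angles; "qvel": joint speeds; "joint_efforts": joint torques, N m; "eef_pos": TCP position; "tcp_rot": TCP orientation; "contact_force": force on the tool from outside, world axes, zero at the start; "wrist_torque": the same for the moment, N m; "opening": opening from 0.0 (shut) to 1.0 (fully open).
Only numpy, scipy, OpenCV 4.12 (cv2) and the standard library are available. Lean on these libraries where they do the work, as an engineer would, in place of code of your own. Each camera call takes 0.05 s, during which the arm holds its last target. There are 200 camera calls.

## Working session

There is one attempt and no reset: what is moved stays moved. The work goes in short steps, Python scripts to look and compute and a tool call to move; the robot and the scene stay as the last step left them, time stands still between calls to the robot, and variables do not carry over. Pictures are saved under pics/ and viewed, on a budget of 15 in all, crops included, one or two more only if the job needs it, and the job is handed in when it is done.

Besides the shell and the picture viewer there is one more tool, called after "Call:" in YAML: its name, and indented under it one key for each argument. servo_tool: Moves the arm, as the interface text tells. Its arguments: {"type":"object","properties":{"motion":{"type":"array","items":{"type":"array","items":{"type":"number"}}},"grip_force":{"type":"number"}},"required":["motion"]}

```bash
mkdir -p pics; python3 - <<'E'
from rig import r
import cv2,json
s=r.sense(); print(s)
for n in("scene","top"):
    f=r.grab_frame(n); cv2.imwrite(f"pics/{n}0.png",f[:,:,::-1]); print(n,r.calibration(n))
E
```

```text
{'clock': 0.0, 'qpos': array([ 1.11161608e+00,  3.53667709e-01,  1.63413526e+00, -9.16425757e-06,
        1.15519042e+00, -2.42784469e-03]), 'qvel': array([ 4.70683278e-05,  7.54671260e-04, -8.84388043e-04,  1.90030203e-03,
       -6.96012602e-04, -1.93618837e-03]), 'joint_efforts': array([-1.46609342e-03, -6.05259275e+01, -3.42057717e+01,  4.74326430e-05,
        9.43038496e-03, -4.84971338e-06]), 'eef_pos': array([275.45508908, 560.49637375, 230.54897765]), 'tcp_rot': array([-1.57080130e+00,  1.40075568e-03,  1.11404763e+00]), 'contact_force': array([-0.71178971, -0.08350712, -0.54196419]), 'wrist_torque': array([0.0007033 , 0.00076596, 0.02923511]), 'opening': 1.0013131714396724}
scene {'fx': 441.09975013142565, 'fy': 441.09975013142565, 'cx': 325.0150715009643, 'cy': 201.32292796010321, 'distortion': array([0.04313752, 0.        , 0.        , 0.        , 0.        ]), 'R': array([[ 0.63491829,  0.77257392, -0.00288312],
       [ 0.63330987, -0.52259815, -0.5707975 ],
       [-0.44248997,  0.36058386, -0.82108581]]), 't': array([-359.11440729, -302.45926869, 1747.37992381])}
top {'fx': 392.52493252794454, 'fy': 392.52493252794454, 'cx': 325.785554285246, 'cy': 196.35523449253097, 'distortion': array([0.01844315, 0.        , 0.        , 0.        , 0.        ]), 'R': array([[-0.02382012, -0.9997138 ,  0.00221628],
       [-0.98809898,  0.02320627, -0.15205876],
       [ 0.15196381, -0.00581196, -0.98836897]]), 't': array([  14.0724983 ,  575.28849832, 1480.51527218])}
```

View pics/scene0.png

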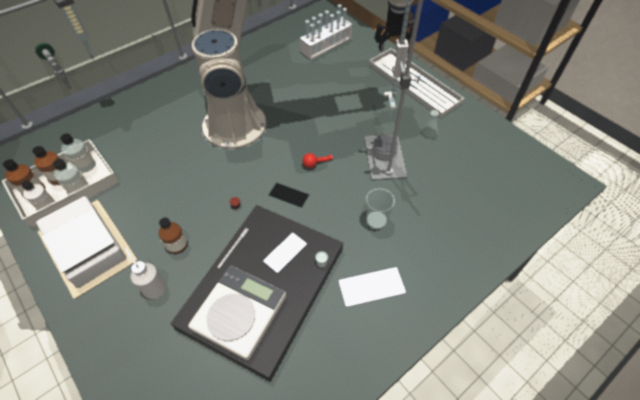

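View pics/top0.png

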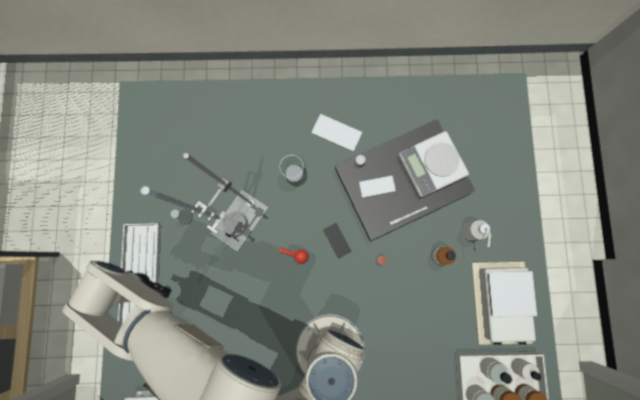

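The plate is the white one on the slab, at about (378,186) in top and (286,252) in scene. The larger white sheet on the bench and the black one are look-alikes. The stand is at about (235,222) in top and (388,160) in scene. I'll enlarge both areas.

```bash
cat > h.py <<'E'
import numpy as np,cv2
from rig import r
def px2w(n,u,v,z):
    c=r.calibration(n);K=np.array([[c['fx'],0,c['cx']],[0,c['fy'],c['cy']],[0,0,1]])
    p=cv2.undistortPoints(np.array([[[u,v]]],float),K,np.array(c['distortion']))[0,0]
    R,t=np.array(c['R']),np.array(c['t']);o=-R.T@t;d=R.T@np.array([p[0],p[1],1]);return o+d*(z-o[2])/d[2]
def w2px(n,X):
    c=r.calibration(n);K=np.array([[c['fx'],0,c['cx']],[0,c['fy'],c['cy']],[0,0,1]])
    return cv2.projectPoints(np.array(X,float).reshape(-1,1,3),cv2.Rodrigues(np.array(c['R']))[0],np.array(c['t']),K,np.array(c['distortion']))[0][:,0]
def crop(n,x,y,w,h,s,img=None):
    f=(r.grab_frame(n)[:,:,::-1] if img is None else img)[y:y+h,x:x+w]
    f=cv2.resize(f,None,fx=s,fy=s,interpolation=cv2.INTER_CUBIC)
    for a in range((-x)%20,w,20): 
        cv2.line(f,(a*s,0),(a*s,8),(0,0,255),1);cv2.putText(f,str(x+a),(a*s+2,18),0,.4,(0,255,255),1)
    for b in range((-y)%20,h,20):
        cv2.line(f,(0,b*s),(8,b*s),(0,0,255),1);cv2.putText(f,str(y+b),(10,b*s+4),0,.4,(0,255,255),1)
    return f
E
python3 - <<'E'
from h import *
T=cv2.imread('pics/top0.png');S=cv2.imread('pics/scene0.png')
cv2.imwrite('pics/slab.png',crop('top',325,115,160,120,5,T))
cv2.imwrite('pics/stand.png',np.hstack([crop('top',180,140,100,120,4,T),crop('scene',350,70,100,120,4,S)]))
E
```

```text
(no output)
```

View pics/slab.png

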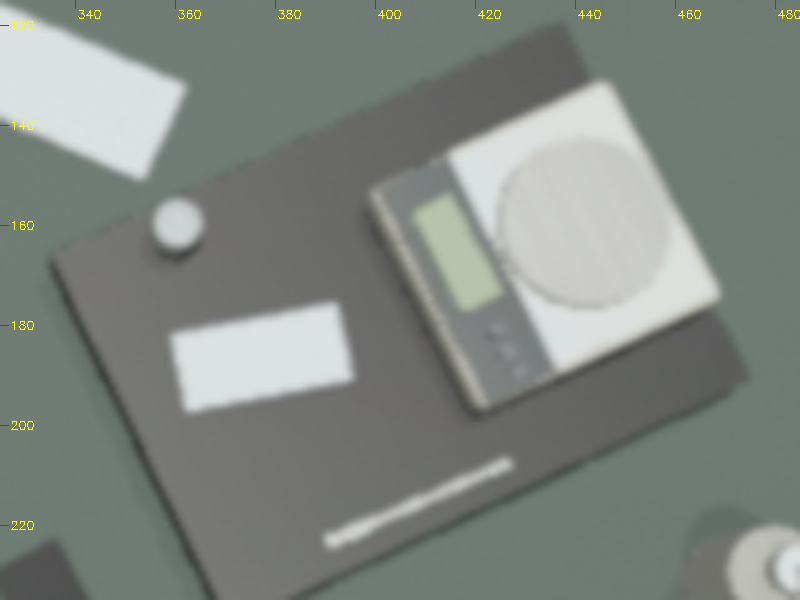

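View pics/stand.png

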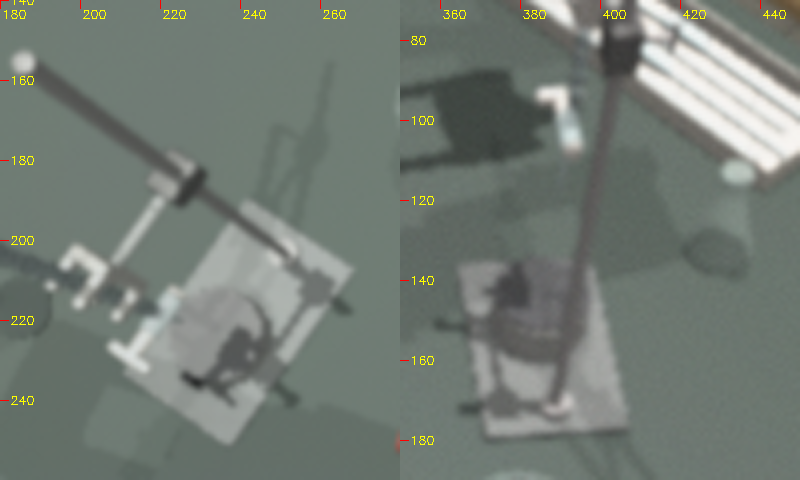

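```bash
python3 - <<'E'
from h import *
np.set_printoptions(precision=1,suppress=True)
P=np.array([px2w('top',*p,58) for p in[(359.2,181.6),(392.6,175.4),(395.6,191),(362.2,197.2)]])
c=P.mean(0);print('plate',P[:,:2].tolist(),c,[np.linalg.norm(P[i]-P[i-1]) for i in range(4)])
v=(P[1]+P[2]-P[0]-P[3]);print('plate yaw',np.arctan2(v[1],v[0]))
S=np.array([px2w('top',*p,55) for p in[(335.4,167),(371,240),(474.6,190.6),(437.6,119)]])
print('slab',S[:,:2].tolist(),[np.linalg.norm(S[i]-S[i-1]) for i in range(4)],'edge',(S[0]+S[1])/2)
a=S[2]+S[3]-S[0]-S[1];print('slab yaw',np.arctan2(a[1],a[0]),[np.arctan2(*(S[i]-S[j])[[1,0]]) for i,j in((2,1),(3,0))], np.arctan2(*(S[0]-S[1])[[1,0]])-np.pi/2)
for n,pp in(('top',[(240.5,190),(268.2,207.5),(238,251.2),(211.3,233)]),('scene',[(407,177.5),(371.2,179.2),(364.5,135.5),(398,135.5)])):
    B=np.array([px2w(n,*p,8) for p in pp]);x=B[0]+B[1]-B[2]-B[3];m=B.mean(0);u=x/np.linalg.norm(x)
    print(n,B[:,:2].tolist(),[np.linalg.norm(B[i]-B[i-1]) for i in range(4)],'yaw',np.arctan2(u[1],u[0]),'origin',m-20*u)
    o=m-20*u
    for X in(o+[0,0,172],o+100*u,o+[0,0,48]):print('  px',w2px('top',X),w2px('scene',X))
print('rodbase',px2w('top',253.5,204,8),px2w('scene',388.7,171,8))
print('spat',px2w('top',390.6,223,57),px2w('top',426.5,207.6,57),'wb',px2w('top',360.5,159.5,105))
E
```

```text
plate [[628.0291530252646, -130.11576872509633], [649.4326670769742, -260.49883942018306], [587.8670940420183, -269.0167755865662], [566.7290914895199, -139.40987476052078]] [ 608.  -199.8   58. ] [np.float64(62.00062863619852), np.float64(132.12817843912674), np.float64(62.15203150064423), np.float64(131.3193203365057)]
plate yaw -1.408606097587573
slab [[688.6864692363446, -39.71837527503608], [402.4405916243514, -166.79175888706192], [582.7424837727256, -573.8580659231836], [873.9346205423191, -450.6048742168928]] [np.float64(450.71564491925244), np.float64(313.1842066140457), np.float64(445.2097827275475), np.float64(316.2027985047402)] edge [ 545.6 -103.3   55. ]
slab yaw -1.150516285148394 [np.float64(-1.1538373206892287), np.float64(-1.147235818933753)] -1.153000933866427
top [[614.5550334087968, 339.07469338337717], [541.7428884621554, 229.07960930616818], [373.42353956003683, 346.4376528629878], [446.5396987762154, 451.3450327985546]] [np.float64(202.07370384119122), np.float64(131.91105705316363), np.float64(205.19335662325304), np.float64(127.87310547363325)] yaw -0.599046365260497 origin [477.5 352.8   8. ]
  px [[225.7 220.5]] [[388.1 117.6]]
  px [[251.2 203.3]] [[387.2 171.7]]
  px [[233.9 223.4]] [[384.1 142.2]]
scene [[624.2161970535636, 332.4416117082919], [548.1923899535707, 228.43166189449136], [375.6545053683658, 353.07232884455703], [457.8863997154655, 452.13307290362656]] [np.float64(204.91863596463625), np.float64(128.8320181719057), np.float64(212.84881365630085), np.float64(128.7443803101675)] yaw -0.6246978898185563 origin [485.3 353.2   8. ]
  px [[225.6 218.3]] [[389.7 118.7]]
  px [[251.6 201.7]] [[388.1 173. ]]
  px [[233.8 221.4]] [[385.7 143.4]]
rodbase [557.1 287.2   8. ] [561.  302.8   8. ]
spat [ 465.  -243.9   57. ] [ 520.8 -384.1   57. ] wb [ 703.9 -133.7  105. ]
```

```bash
cat >> h.py <<'E'
from scipy.spatial.transform import Rotation as Ro
def rot(yaw,lean=0.0):
    # tool x at world yaw; approach = down leaning towards world direction yaw-90deg (lean rad)
    x=np.array([np.cos(yaw),np.sin(yaw),0]);d=np.array([np.sin(yaw),-np.cos(yaw),0])
    y=np.cos(lean)*np.array([0,0,-1.])+np.sin(lean)*d
    return Ro.from_matrix(np.c_[x,y,np.cross(x,y)])
def rel(p0,R0,pts):
    for p,R in pts:
        print('   ',np.round(R0.inv().apply(np.array(p,float)-p0)/1e3,4).tolist(),np.round((R0.inv()*R).as_rotvec(True)/10,3).tolist())
E
python3 - <<'E'
from h import *
p0=np.array([275.67,560.92,231.28]);R0=rot(1.114);R1=rot(.162)
rel(p0,R0,[((170,330,230),R0),((350,50,230),rot(.7))])
print('next');rel(np.array([350,50,230.]),rot(.7),[((612,-224.5,230),R1),((612,-224.5,90),R1)])
E
```

```text
[-0.2539, 0.0013, -0.007] [0.0, 0.0, 0.0]
    [-0.4258, 0.0013, -0.2921] [0.0, 2.372, 0.0]
next
    [0.0236, 0.0, -0.3787] [0.0, 3.083, 0.0]
    [0.0236, 0.14, -0.3787] [0.0, 3.083, 0.0]
```

Call:
servo_tool:
  motion:
    - [0,-0.051,0,-0.001,0,0,0]
    - [-1,-0.102,0,-0.003,0,0,0]
    - [-1,-0.153,0,-0.004,0,0,0]
    - [-1,-0.204,0,-0.006,0,0,0]
    - [-1,-0.254,0,-0.007,0,0,0]
    - [-1,-0.279,0,-0.048,0,0.34,0]
    - [-1,-0.303,0,-0.089,0,0.68,0]
    - [-1,-0.328,0,-0.129,0,1.02,0]
    - [-1,-0.352,0,-0.17,0,1.36,0]
    - [-1,-0.377,0,-0.211,0,1.7,0]
    - [-1,-0.401,0,-0.252,0,2.04,0]
    - [-1,-0.426,0,-0.292,0,2.372,0]

```text
clock: 1.6
eef_pos: [350.4, 48.3, 231.3]
tcp_rot: [-1.571, -0.0, 0.698]
contact_force: [-0.1, 0.2, -0.4]
opening: 0.0
```

Call:
servo_tool:
  motion:
    - [-1,0.003,0,-0.042,0,0.34,0]
    - [-1,0.005,0,-0.084,0,0.68,0]
    - [-1,0.008,0,-0.126,0,1.03,0]
    - [-1,0.01,0,-0.168,0,1.37,0]
    - [-1,0.013,0,-0.21,0,1.71,0]
    - [-1,0.016,0,-0.252,0,2.05,0]
    - [-1,0.018,0,-0.295,0,2.4,0]
    - [-1,0.021,0,-0.337,0,2.74,0]
    - [-1,0.0236,0,-0.3787,0,3.083,0]
    - [-1,0.0236,0.05,-0.3787,0,3.083,0]
    - [-1,0.0236,0.1,-0.3787,0,3.083,0]
    - [-1,0.0236,0.13,-0.3787,0,3.083,0]

```text
clock: 3.1
eef_pos: [610.2, -224.2, 98.1]
tcp_rot: [-1.569, 0.003, 0.162]
contact_force: [-0.4, 0.4, 0.3]
opening: 0.005
```

```bash
python3 -c "
from h import *
s=r.sense();print(s['clock'],s['qpos'].round(3),s['eef_pos'],s['tcp_rot'],s['contact_force'],s['opening'])"
```

```text
3.1 [-0.354  0.535  1.675  0.     0.935 -0.516] [ 610.23087014 -224.17682678   98.11731922] [-1.56890326  0.00327136  0.161679  ] [-0.43363228  0.36371362  0.34362939] 0.005179302955656023
```

Call:
servo_tool:
  motion:
    - [-1,0,0.01,0,0,0,0]
    - [-1,0,0.02,0,0,0,0]
    - [-1,0,0.03,0,0,0,0]
    - [-1,0,0.036,0,0,0,0]
    - [-1,0,0.038,0,0,0,0]
    - [-1,0,0.038,0,0,0,0]
    - [-1,0,0.038,0,0,0,0]

```text
clock: 3.98
eef_pos: [612.1, -224.7, 63.7]
tcp_rot: [-1.571, -0.001, 0.162]
contact_force: [0.4, -0.7, -0.7]
opening: 0.0
```

Call:
servo_tool:
  motion:
    - [-1,0,0.002,0,0,0,0]
    - [-1,0,0.004,0,0,0,0]
    - [-1,0,0.005,0,0,0,0]
    - [-1,0,0.006,0,0,0,0]
    - [-1,0,0.006,0,0,0,0]
    - [-1,0,0.006,0,0,0,0]

```text
clock: 4.72
eef_pos: [611.8, -224.6, 58.1]
tcp_rot: [-1.571, 0.0, 0.162]
contact_force: [-2.6, 1.5, 8.1]
opening: -0.0
```

Call:
servo_tool:
  motion:
    - [-1,0,0.0005,0,0,0,0]
    - [-1,-0.001,0.0005,0.004,0,-0.06,0]
    - [-1,-0.002,0.0005,0.008,0,-0.13,0]
    - [-1,-0.0035,0.0005,0.013,0,-0.2,0]
    - [-1,-0.0047,0.0005,0.018,0,-0.28,0]
    - [-1,-0.006,0.0005,0.023,0,-0.36,0]
    - [-1,-0.0073,0.0005,0.028,0,-0.44,0]
    - [-1,-0.0086,0.0005,0.033,0,-0.52,0]
    - [-1,-0.01,0.0005,0.038,0,-0.6,0]
    - [-1,-0.0113,0.0005,0.043,0,-0.67,0]
    - [-1,-0.0123,0.0005,0.0465,0,-0.74,0]
    - [-1,-0.0123,0.0005,0.0465,0,-0.74,0]

```text
clock: 6.22
eef_pos: [593.7, -181.2, 58.1]
tcp_rot: [-1.573, -0.003, 0.291]
contact_force: [0.5, -1.1, 8.8]
opening: -0.003
```

```bash
python3 - <<'E'
from h import *
s=r.sense();print(s['eef_pos'],s['tcp_rot'],s['contact_force'])
T=r.grab_frame('top')[:,:,::-1].copy();S=r.grab_frame('scene')[:,:,::-1].copy()
cv2.imwrite('pics/mid.png',np.hstack([crop('top',325,130,100,120,4,T),crop('scene',240,190,100,120,4,S)]))
E
```

```text
[ 593.67238101 -181.20218876   58.08825988] [-1.57281821 -0.0026234   0.29145728] [ 0.48774272 -1.09397465  8.77183407]
```

View pics/mid.png

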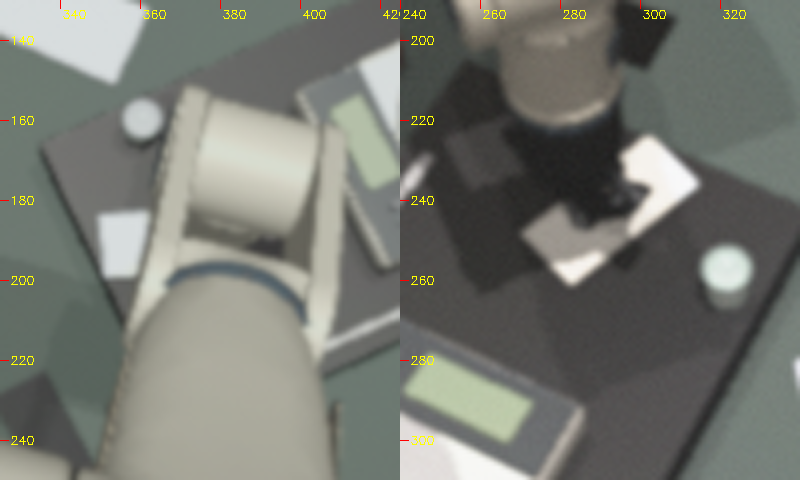

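The plate is following the finger. Its corners in scene are (270.8,248.8), (302.5,223.8), (315,235.8) and (283.2,261.2).

```bash
cat >> h.py <<'E'
U=np.array([.407,-.914]);V=np.array([.914,.407]);E=np.array([545.6,-103.3])
def plate(n,pp,z=58):
    P=np.array([px2w(n,*p,z) for p in pp])[:,:2] # order: +x-end pair then -x-end pair, cyclic
    c=P.mean(0);v=P[0]+P[1]-P[2]-P[3]
    print('c',c.round(1),'slab',(c-E)@U,(c-E)@V,'yaw',np.arctan2(v[1],v[0]),'sides',[round(float(np.linalg.norm(P[i]-P[i-1])),1) for i in range(4)],P.round(0).tolist())
E
python3 - <<'E'
from h import *
plate('scene',[(270.8,248.8),(283.2,261.2),(315,235.8),(302.5,223.8)])
plate('top',[(350+45/4*3,130+200/4),(350+45/4*3,130+200/4),(325+103/4,130+278/4),(325+97/4,130+213/4)])
for p in [(240+103/4*0+400,0)]:pass
print([ (px2w('scene',*q,55)[:2]-E).round(0).tolist() for q in [(259,207),(342.5,246.5)]])
E
```

```text
c [ 600.8 -157.5] slab 72.00689351424599 28.38721444764327 yaw -1.5035757967336258 sides [131.4, 58.9, 130.2, 60.3] [[576.0, -225.0], [635.0, -221.0], [627.0, -91.0], [566.0, -94.0]]
c [ 611.4 -159.3] slab 77.95285783215809 37.313909108542674 yaw -1.266753844592864 sides [134.3, 0.0, 149.5, 63.7] [[632.0, -225.0], [632.0, -225.0], [559.0, -95.0], [622.0, -91.0]]
[[-124.0, -60.0], [164.0, 56.0]]
```

Call:
servo_tool:
  motion:
    - [-1,0,-0.006,0,0,0,0]
    - [-1,0,-0.012,0,0,0,0]
    - [-1,0.016,-0.012,0.008,0,0,0]
    - [-1,0.033,-0.012,0.017,0,0,0]
    - [-1,0.033,-0.01,0.017,0,0,0]
    - [-1,0.033,-0.007,0.017,0,0,0]
    - [-1,0.033,-0.004,0.017,0,0,0]
    - [-1,0.033,-0.002,0.017,0,0,0]
    - [-1,0.033,-0.001,0.017,0,0,0]
    - [-1,0.033,-0.0005,0.017,0,0,0]
    - [-1,0.033,-0.0005,0.017,0,0,0]

```text
clock: 7.7
eef_pos: [618.6, -155.2, 58.1]
tcp_rot: [-1.571, 0.0, 0.291]
contact_force: [-2.5, 0.8, 8.6]
opening: -0.0
```

Call:
servo_tool:
  motion:
    - [-1,-0.0004,0,0.003,0,-0.1,0]
    - [-1,-0.0009,0,0.007,0,-0.22,0]
    - [-1,-0.0014,0,0.011,0,-0.34,0]
    - [-1,-0.0019,0,0.015,0,-0.46,0]
    - [-1,-0.0024,0,0.019,0,-0.58,0]
    - [-1,-0.0029,0,0.023,0,-0.7,0]
    - [-1,-0.0035,0,0.027,0,-0.82,0]
    - [-1,-0.004,0,0.031,0,-0.94,0]
    - [-1,-0.0045,0,0.035,0,-1.06,0]
    - [-1,-0.005,0,0.039,0,-1.18,0]
    - [-1,-0.0051,0,0.04,0,-1.2,0]
    - [-1,-0.0051,0,0.04,0,-1.2,0]

```text
clock: 9.2
eef_pos: [603.5, -118.3, 58.1]
tcp_rot: [-1.572, -0.002, 0.501]
contact_force: [0.6, -1.0, 6.2]
opening: 0.002
```

```bash
python3 - <<'E'
from h import *
s=r.sense();print(s['eef_pos'],s['tcp_rot'],s['contact_force'])
T=r.grab_frame('top')[:,:,::-1].copy();S=r.grab_frame('scene')[:,:,::-1].copy()
cv2.imwrite('pics/mid2.png',np.hstack([crop('top',325,130,100,120,4,T),crop('scene',245,180,100,120,4,S)]))
E
```

```text
[ 603.52247053 -118.34779912   58.09063539] [-1.5723342  -0.00160535  0.50109636] [ 0.58466535 -0.97029372  6.16920987]
```

View pics/mid2.png

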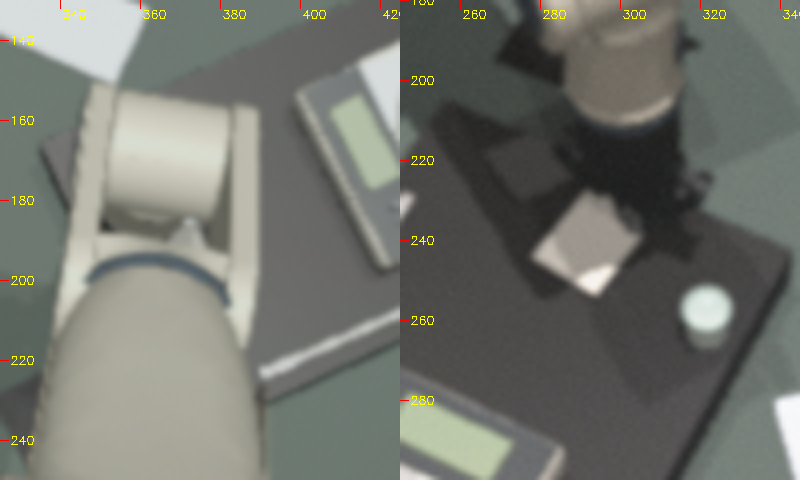

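```bash
python3 - <<'E'
from h import *
a,b,c,d=[px2w('scene',*p,58)[:2] for p in[(278,243.75),(294.5,254.2),(292.5,228.7),(305,240)]]
print(a,b,np.linalg.norm(a-b)); 
y=b-a;print('yaw from end',np.arctan2(y[1],y[0])-np.pi/2,'left',np.arctan2(*(a-c)[::-1]),'right',np.arctan2(*(b-d)[::-1]))
for yaw in(-1.25,-1.2,-1.3):
    cc=(a+b)/2-65*np.array([np.cos(yaw),np.sin(yaw)]);print(yaw,cc,(cc-E)@U,(cc-E)@V)
E
```

```text
[ 575.52208846 -197.31622209] [ 637.36359511 -179.79875483] 64.27467311609321
yaw from end -1.294763568659497 left -1.352965899790509 right -1.2423152319609427
-1.25 [ 585.94688823 -126.8734882 ] 37.96735172862448 27.28264614401487
-1.2 [ 582.88958775 -127.97494787] 37.729764569713375 24.039979414669553
-1.3 [ 589.05541793 -125.92620641] 38.366707754807834 30.509385975490936
```

Call:
servo_tool:
  motion:
    - [-1,0,0.0004,0,0,0,0]
    - [-1,0.0003,0.0004,0.003,0,-0.1,0]
    - [-1,0.0005,0.0004,0.0065,0,-0.2,0]
    - [-1,0.0008,0.0004,0.01,0,-0.3,0]
    - [-1,0.0011,0.0004,0.0135,0,-0.4,0]
    - [-1,0.0014,0.0004,0.017,0,-0.5,0]
    - [-1,0.0016,0.0004,0.02,0,-0.6,0]
    - [-1,0.0018,0.0004,0.022,0,-0.7,0]
    - [-1,0.0018,0.0004,0.022,0,-0.7,0]
    - [-1,0.0018,0.0004,0.022,0,-0.7,0]
    - [-1,0.0018,0.0004,0.022,0,-0.7,0]

```text
clock: 10.68
eef_pos: [595.0, -98.3, 58.1]
tcp_rot: [-1.573, -0.002, 0.623]
contact_force: [0.9, -3.0, 9.5]
opening: 0.002
```

```bash
python3 - <<'E'
from h import *
p0=np.array([593.8,-97.8,56.9]);R0=rot(.622)
rel(p0,R0,[((593.8,-97.8,157),R0),((540,15,160),rot(.321,.6))])
E
```

```text
[0.0, -0.1001, 0.0] [0.0, 0.0, 0.0]
    [0.022, -0.1031, 0.123] [-3.411, 1.672, 0.517]
```

Call:
servo_tool:
  motion:
    - [-0.5,0,-0.02,0,0,0,0]
    - [0,0,-0.06,0,0,0,0]
    - [1,0,-0.1,0,0,0,0]
    - [1,0.004,-0.101,0.02,-0.57,0.28,0.09]
    - [1,0.007,-0.101,0.041,-1.14,0.56,0.17]
    - [1,0.011,-0.102,0.062,-1.71,0.84,0.26]
    - [1,0.015,-0.102,0.082,-2.28,1.12,0.35]
    - [1,0.018,-0.103,0.103,-2.85,1.4,0.43]
    - [1,0.022,-0.103,0.123,-3.411,1.672,0.517]
    - [1,0.022,-0.103,0.123,-3.411,1.672,0.517]
    - [1,0.022,-0.103,0.123,-3.411,1.672,0.517]

```text
clock: 12.05
eef_pos: [539.9, 14.8, 160.3]
tcp_rot: [-2.17, 0.0, 0.323]
contact_force: [0.4, 0.3, 0.2]
opening: 1.002
```

```bash
python3 - <<'E'
from h import *
s=r.sense();print(s['eef_pos'],s['tcp_rot'],s['contact_force'],s['qpos'])
print('want',rot(.321,.6).as_euler('xyz'))
T=r.grab_frame('top')[:,:,::-1].copy();S=r.grab_frame('scene')[:,:,::-1].copy()
cv2.imwrite('pics/edge.png',np.hstack([crop('top',325,130,100,120,4,T),crop('scene',255,180,100,120,4,S)]))
E
```

```text
[539.85628362  14.77506849 160.33502324] [-2.16980730e+00  2.97031824e-04  3.22885247e-01] [0.42896864 0.25214044 0.16938935] [ 0.38942272  0.35885572  1.97070278 -0.7326295   0.99934633  0.53336624]
want [-2.17079633  0.          0.321     ]
```

View pics/edge.png

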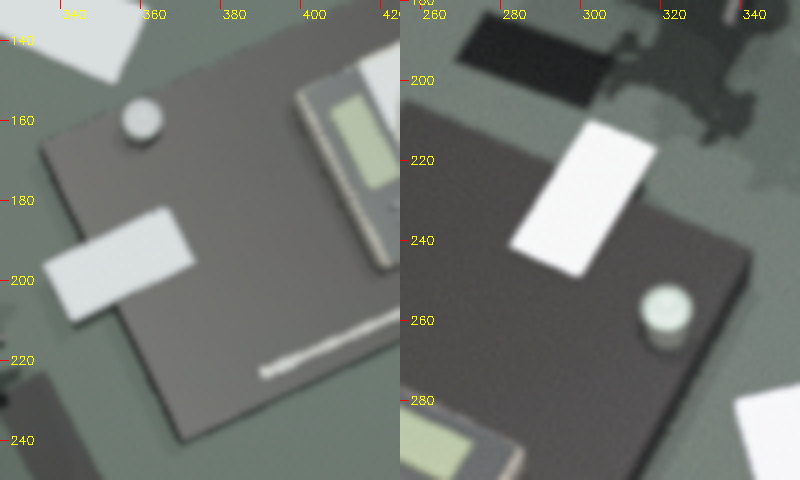

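The plate now sticks well out over the edge, square to the slab. Its corners in top are (335.8,196.2), (366.5,181.8), (373.8,195.5) and (343.3,210.5). In scene they are (282.5,241.3), (300,249.3), (319.3,217.5) and (303,210).

```bash
python3 - <<'E'
from h import *
plate('scene',[(282.5,241.25),(300,249.25),(319.25,217.5),(303,210)])
plate('top',[(373.75,195.5),(366.5,181.75),(335.75,196.2),(343.25,210.5)])
S=[px2w('top',*p,55)[:2] for p in[(325+42/4,130+150/4),(325+182/4,130+443/4)]];print(S,(S[0]+S[1])/2)
E
```

```text
c [ 579.7 -108.7] slab 18.831889778895057 28.960615036433634 yaw -1.1601226983309982 sides [131.9, 62.4, 130.2, 61.0] [[577.0, -181.0], [634.0, -156.0], [582.0, -37.0], [525.0, -60.0]]
c [ 572.3 -111.3] slab 18.164609774693197 21.118606236055864 yaw -1.143689686762587 sides [131.3, 60.3, 132.0, 62.3] [[572.0, -184.0], [627.0, -158.0], [573.0, -38.0], [517.0, -65.0]]
[array([686.68295643, -40.05338931]), array([ 399.66135927, -164.78025212])] [ 543.17215785 -102.41682072]
```

```bash
python3 - <<'E'
from h import *
p0=np.array([540,15,160.]);R0=rot(.321,.6);R=rot(.419,.6)
rel(p0,R0,[((540.2,-29.6,106),R),((558.8,-71.4,39.2),R)])
E
```

```text
[-0.0139, 0.0685, -0.0045] [-0.0, -0.463, -0.317]
    [-0.0094, 0.1493, -0.0044] [-0.0, -0.463, -0.317]
```

Call:
servo_tool:
  motion:
    - [1,-0.005,0.023,-0.0015,0,-0.15,-0.1]
    - [1,-0.01,0.046,-0.003,0,-0.31,-0.21]
    - [1,-0.0139,0.0685,-0.0045,0,-0.463,-0.317]
    - [1,-0.0139,0.0685,-0.0045,0,-0.463,-0.317]
    - [1,-0.013,0.085,-0.0045,0,-0.463,-0.317]
    - [1,-0.012,0.102,-0.0045,0,-0.463,-0.317]
    - [1,-0.011,0.118,-0.0045,0,-0.463,-0.317]
    - [1,-0.0104,0.132,-0.0044,0,-0.463,-0.317]
    - [1,-0.0098,0.142,-0.0044,0,-0.463,-0.317]
    - [1,-0.0094,0.1493,-0.0044,0,-0.463,-0.317]
    - [1,-0.0094,0.1493,-0.0044,0,-0.463,-0.317]

```text
clock: 13.52
eef_pos: [558.5, -71.9, 38.7]
tcp_rot: [-2.171, 0.001, 0.419]
contact_force: [0.1, 0.5, -0.1]
opening: 1.001
```

```bash
python3 - <<'E'
from h import *
s=r.sense();print(s['eef_pos'],s['tcp_rot'],s['contact_force'],s['qpos'])
T=r.grab_frame('top')[:,:,::-1].copy();S=r.grab_frame('scene')[:,:,::-1].copy()
cv2.imwrite('pics/grip.png',np.hstack([crop('top',320,150,80,100,5,T),crop('scene',265,170,80,100,5,S)]))
E
```

```text
[558.48167975 -71.8520381   38.74589743] [-2.17063056e+00  5.60069792e-04  4.19416024e-01] [ 0.08487992  0.45669582 -0.10919926] [ 0.21217425  0.54684088  2.07272355 -1.05770993  0.68695141  0.69162412]
```

View pics/grip.png

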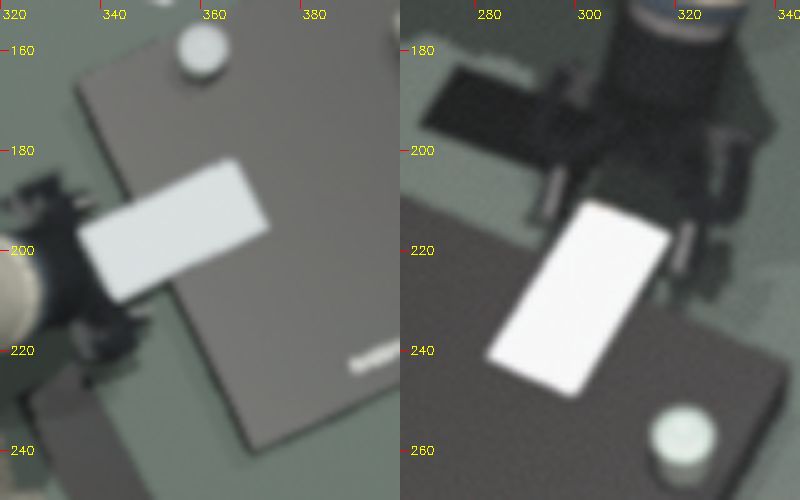

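Call:
servo_tool:
  motion:
    - [1,0.003,0.001,-0.001,0,0,0]
    - [1,0.006,0.001,-0.002,0,0,0]
    - [1,0.006,0.001,-0.002,0,0,0]
    - [0.6,0.006,0.001,-0.002,0,0,0]
    - [0.5,0.006,0.001,-0.002,0,0,0]
    - [0.4,0.006,0.001,-0.002,0,0,0]
    - [0.2,0.006,0.001,-0.002,0,0,0]
    - [0,0.006,0.001,-0.002,0,0,0]
    - [-0.3,0.006,0.001,-0.002,0,0,0]
    - [-0.3,0.006,0.001,-0.002,0,0,0]
  grip_force: 40

```text
clock: 14.88
eef_pos: [565.0, -71.2, 39.5]
tcp_rot: [-2.171, -0.0, 0.42]
contact_force: [-2.4, 0.7, 2.4]
opening: 0.686
```

Call:
servo_tool:
  motion:
    - [-0.3,0,0,0,0,0,0]
    - [-0.3,0,-0.004,-0.0028,0,0,0]
    - [-0.3,0,-0.012,-0.0083,0,0,0]
    - [-0.3,0,-0.0248,-0.017,0,0,0]
    - [-0.3,0,-0.0413,-0.0283,0,0,0]
    - [-0.3,0,-0.0578,-0.0396,0,0,0]
    - [-0.3,0,-0.066,-0.0452,0,0,0]
    - [-0.3,0,-0.066,-0.0452,0,0,0]
    - [-0.3,0,-0.066,-0.0452,0,0,0]
  grip_force: 60

```text
clock: 16.0
eef_pos: [564.7, -71.2, 118.9]
tcp_rot: [-2.17, 0.001, 0.42]
contact_force: [0.7, 0.8, -0.9]
opening: 0.677
```

```bash
python3 - <<'E'
from h import *
s=r.sense();print(s['eef_pos'],s['tcp_rot'],s['contact_force'],s['qpos'])
T=r.grab_frame('top')[:,:,::-1].copy();S=r.grab_frame('scene')[:,:,::-1].copy()
cv2.imwrite('pics/lift.png',np.hstack([crop('top',320,150,80,100,5,T),crop('scene',265,160,80,100,5,S)]))
E
```

```text
[564.66452969 -71.24345702 118.9072037 ] [-2.17043032e+00  5.97683540e-04  4.19639755e-01] [ 0.66785467  0.80030235 -0.88602155] [ 0.21062759  0.40224604  2.03638587 -0.89275274  0.78806177  0.46764467]
```

View pics/lift.png

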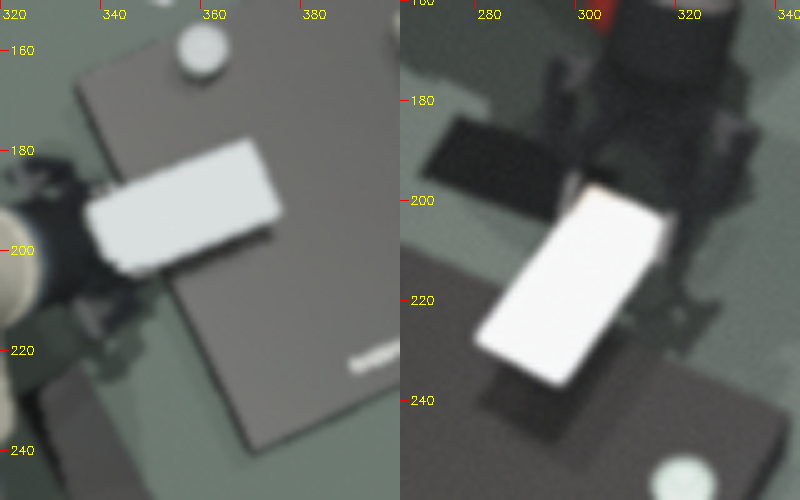

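```bash
cat >> h.py <<'E'
def tri(pt,ps):
    def M(n,p):
        c=r.calibration(n);K=np.array([[c['fx'],0,c['cx']],[0,c['fy'],c['cy']],[0,0,1]])
        q=cv2.undistortPoints(np.array([[p]],float),K,np.array(c['distortion']))[0,0]
        return np.c_[c['R'],c['t']],q
    A,a=M('top',pt);B,b=M('scene',ps);X=cv2.triangulatePoints(A,B,a,b)[:,0];return X[:3]/X[3]
E
python3 - <<'E'
from h import *
sc=[(280,228),(296.6,237.4),(318,203),(303.4,197)];tp=[(376.4,192.4),(370,177.6),(337,191.4),(343.5,205.)]
plate('scene',sc,137.5);plate('top',tp,137.5)
print(np.array([tri(a,b) for a,b in zip(tp,sc)]).round(0))
y=rot(.419,.6).as_matrix()[:,1]
print('axis pt at plate height',[np.array([564.7,-71.2,118.9])-k*y for k in(19,21)])
print('tri stand corners',[tri(a,b).round(0).tolist() for a,b in zip([(240.5,190),(268.2,207.5),(238,251.2),(211.3,233)],[(407,177.5),(371.2,179.2),(364.5,135.5),(398,135.5)])])
E
```

```text
c [ 580.1 -110.6] slab 20.71884463812315 28.556112496977626 yaw -1.1862138555657817 sides [131.1, 60.0, 137.2, 51.2] [[577.0, -182.0], [634.0, -163.0], [578.0, -38.0], [532.0, -59.0]]
c [ 576.1 -112.4] slab 20.753898405437578 24.181583961664575 yaw -1.2101666894797503 sides [129.0, 59.4, 131.7, 55.2] [[571.0, -184.0], [627.0, -163.0], [578.0, -40.0], [528.0, -63.0]]
[[ 573. -183.  133.]
 [ 629. -162.  130.]
 [ 579.  -39.  139.]
 [ 529.  -60.  136.]]
axis pt at plate height [array([560.33525945, -61.3998232 , 134.58137668]), array([559.87581307, -60.36822565, 136.23204791])]
tri stand corners [[617.0, 342.0, -7.0], [544.0, 231.0, 1.0], [375.0, 349.0, 10.0], [450.0, 458.0, -4.0]]
```

```bash
python3 - <<'E'
from h import *
R=rot(.419,.6);R2=rot(.961,.6)
A=np.array([565.2,-71,119.5]);B=np.array([402.9,78.5,119.5]);C=np.array([275.5,404,119.5])
rel(A,R,[(B,R)]);print('B-C');rel(B,R,[(C,R2)])
F=np.array([485.5,354.5]);u=np.array([np.cos(-.61),np.sin(-.61)]);F=np.r_[F-42.1*u,119.5]
print('C-F',F);rel(C,R2,[(F,R2)])
print('beaker',px2w('top',292,174,5),'bulb',px2w('top',300,257,27))
E
```

```text
[-0.0874, -0.1144, 0.1672] [0.0, 0.0, 0.0]
B-C
    [0.016, -0.1972, 0.2882] [0.0, -2.563, -1.753]
C-F [450.99281845 378.61772007 119.5       ]
    [0.0797, 0.0894, -0.1307] [0.0, 0.0, 0.0]
beaker [675.49349824 133.77944205   5.        ] bulb [345.21767271 104.79831024  27.        ]
```

Call:
servo_tool:
  motion:
    - [-0.3,-0.005,-0.0065,0.0095,0,0,0]
    - [-0.3,-0.016,-0.021,0.031,0,0,0]
    - [-0.3,-0.03,-0.039,0.057,0,0,0]
    - [-0.3,-0.044,-0.0575,0.084,0,0,0]
    - [-0.3,-0.058,-0.076,0.111,0,0,0]
    - [-0.3,-0.072,-0.0945,0.138,0,0,0]
    - [-0.3,-0.082,-0.107,0.157,0,0,0]
    - [-0.3,-0.0874,-0.1144,0.1672,0,0,0]
    - [-0.3,-0.0874,-0.1144,0.1672,0,0,0]

```text
clock: 17.23
eef_pos: [402.4, 78.6, 119.4]
tcp_rot: [-2.171, 0.0, 0.421]
contact_force: [-0.0, -0.6, -0.2]
opening: 0.679
```

Call:
servo_tool:
  motion:
    - [-0.3,0.0005,-0.0065,0.0095,0,-0.085,-0.058]
    - [-0.3,0.0016,-0.02,0.029,0,-0.256,-0.175]
    - [-0.3,0.0032,-0.0394,0.0576,0,-0.513,-0.351]
    - [-0.3,0.0048,-0.0592,0.0865,0,-0.769,-0.526]
    - [-0.3,0.0064,-0.0789,0.1153,0,-1.025,-0.701]
    - [-0.3,0.008,-0.0986,0.1441,0,-1.281,-0.876]
    - [-0.3,0.0096,-0.1183,0.1729,0,-1.538,-1.052]
    - [-0.3,0.0112,-0.138,0.2017,0,-1.794,-1.227]
    - [-0.3,0.0128,-0.1578,0.2306,0,-2.05,-1.402]
    - [-0.3,0.0144,-0.1775,0.2594,0,-2.307,-1.578]
    - [-0.3,0.0155,-0.191,0.279,0,-2.48,-1.697]
    - [-0.3,0.016,-0.1972,0.2882,0,-2.563,-1.753]

```text
clock: 18.73
eef_pos: [274.8, 404.5, 119.4]
tcp_rot: [-2.171, -0.0, 0.963]
contact_force: [0.5, 0.3, 0.6]
opening: 0.678
```

```bash
python3 - <<'E'
from h import *
s=r.sense();print(s['clock'],s['eef_pos'],s['tcp_rot'],s['contact_force'],s['qpos'],s['opening'])
E
```

```text
18.725 [274.75710884 404.48744751 119.42419027] [-2.17081147e+00 -1.20645244e-04  9.62919246e-01] [0.48150815 0.28471436 0.6100492 ] [ 1.34659382  0.43711635  1.97123147 -0.63589875  1.07944211  0.79006753] 0.6781696786869119
```

Call:
servo_tool:
  motion:
    - [-0.3,0.003,0.0034,-0.005,0,0,0]
    - [-0.3,0.01,0.0112,-0.0163,0,0,0]
    - [-0.3,0.02,0.0224,-0.0327,0,0,0]
    - [-0.3,0.03,0.0335,-0.049,0,0,0]
    - [-0.3,0.04,0.0447,-0.0653,0,0,0]
    - [-0.3,0.05,0.0559,-0.0817,0,0,0]
    - [-0.3,0.06,0.0671,-0.098,0,0,0]
    - [-0.3,0.07,0.0782,-0.1143,0,0,0]
    - [-0.3,0.077,0.0861,-0.1258,0,0,0]
    - [-0.3,0.0797,0.0894,-0.1307,0,0,0]
    - [-0.3,0.0797,0.0894,-0.1307,0,0,0]

```text
clock: 20.1
eef_pos: [450.6, 378.1, 119.4]
tcp_rot: [-2.171, 0.0, 0.961]
contact_force: [0.7, 0.5, 0.3]
opening: 0.675
```

```bash
python3 - <<'E'
from h import *
s=r.sense();print(s['clock'],s['eef_pos'],s['contact_force'],s['qpos'])
T=r.grab_frame('top')[:,:,::-1].copy();S=r.grab_frame('scene')[:,:,::-1].copy()
cv2.imwrite('pics/over.png',np.hstack([crop('top',190,170,80,100,5,T),crop('scene',345,90,80,100,5,S)]))
E
```

```text
20.1 [450.57410715 378.09615744 119.4384815 ] [0.71036373 0.54449143 0.30920389] [ 1.02977913  0.48594462  1.88049196 -0.74928049  0.97349823  0.56530643]
```

View pics/over.png

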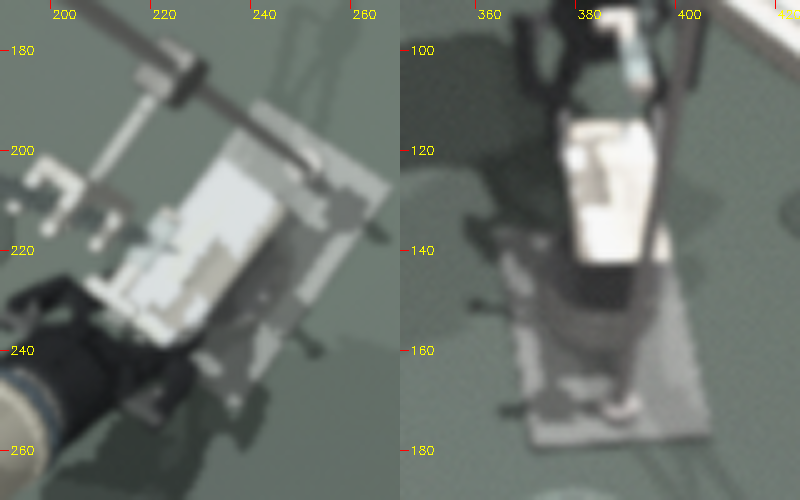

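```bash
python3 - <<'E'
from h import *
np.set_printoptions(precision=1,suppress=True)
u=np.array([np.cos(-.61),np.sin(-.61)]);a=np.linspace(0,2*np.pi,73)
for o in([477.5,352.8],[485.3,353.2],[485.5,354.5]):
    print(o)
    for n in('top','scene'):
        cs=[w2px(n,np.c_[o[0]+45*np.cos(a),o[1]+45*np.sin(a),np.full(73,z)]) for z in(56,10)]
        print(n,'circ',[(c.min(0),c.max(0)) for c in cs],'tip180,200,248,300',w2px(n,[[*o,z] for z in(180,200,248,300)]).tolist(),'key',w2px(n,[*(np.array(o)-48*u),248]),'rod8,370',w2px(n,[[*(np.array(o)+100*u),z] for z in(8,370,750)]).tolist())
E
```

```text
[477.5, 352.8]
top circ [(array([222. , 211.7]), array([245.7, 235.3])), (array([225., 213.]), array([248.1, 236. ]))] tip180,200,248,300 [[225.72083098596326, 220.48051238541308], [224.2689077844057, 219.95046757324278], [220.60428036345002, 218.61279676304278], [216.32022208825936, 217.0492966328892]] key [[212.  230.7]] rod8,370 [[251.3978243959317, 203.4548908088187], [229.40329389400955, 187.52522162686247], [185.59829469808426, 155.83083607181385]]
scene circ [(array([371.8, 133.2]), array([396.5, 151.5])), (array([370.8, 141.6]), array([394.9, 159.8]))] tip180,200,248,300 [[388.06631571263716, 117.53730310508257], [388.75152766670885, 113.23630466572496], [390.4623572222581, 102.5087656351199], [392.42942155513066, 90.19403939859276]] key [[388.2  92.6]] rod8,370 [[386.94634689021206, 171.74992616325736], [400.9309532906153, 94.66689240933646], [425.42050807930184, -38.42717004108246]]
[485.3, 353.2]
top circ [(array([221.9, 209.7]), array([245.6, 233.3])), (array([225. , 211.1]), array([248., 234.]))] tip180,200,248,300 [[225.6405004804789, 218.25808961021502], [224.188652785
[... 914 characters left out ...]
.6472589511656], [220.13295673114072, 216.2270557432848], [215.83351321001928, 214.56718703113506]] key [[211.6 228.3]] rod8,370 [[250.9783115223196, 201.46536021865887], [228.8791400794828, 184.95677909263824], [184.89205046976227, 152.13004172334632]]
scene circ [(array([373.7, 134.2]), array([398.4, 152.6])), (array([372.6, 142.6]), array([396.7, 160.9]))] tip180,200,248,300 [[390.0582188838466, 118.59510526929309], [390.7669190598508, 114.29754307790247], [392.53651418942695, 103.57784751898205], [394.57135842366256, 91.27084392960528]] key [[390.2  93.6]] rod8,370 [[388.8299670119706, 172.84992452826603], [403.28169312235855, 95.84749988079966], [428.61662687483056, -37.24887412034991]]
```

```bash
python3 - <<'E'
from h import *
T=cv2.imread('pics/top0.png');S=cv2.imread('pics/scene0.png')
def cl(f):return cv2.convertScaleAbs(f,alpha=1.5,beta=-60)
cv2.imwrite('pics/st2.png',np.hstack([crop('top',195,185,50,70,8,cl(T)),crop('scene',360,95,50,70,8,cl(S))]))
E
```

```text
(no output)
```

View pics/st2.png

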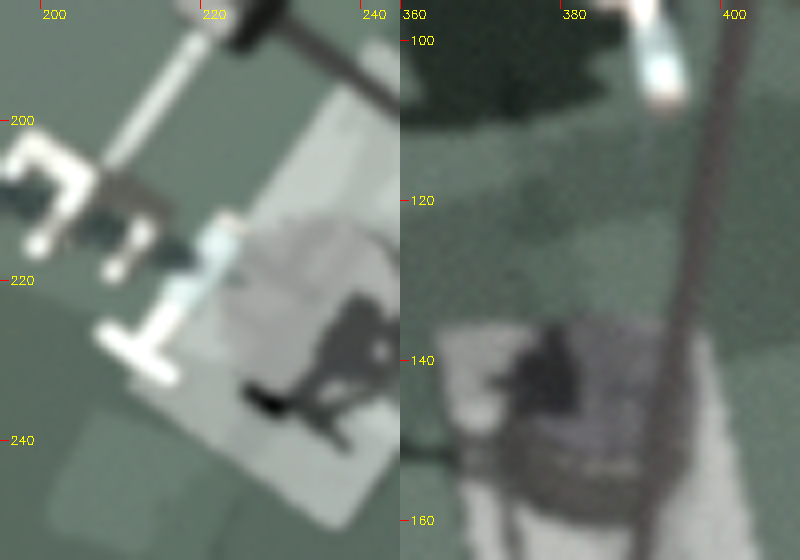

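```bash
python3 - <<'E'
from h import *
np.set_printoptions(precision=1,suppress=True)
u=np.array([np.cos(-.61),np.sin(-.61)]);v=np.array([-u[1],u[0]])
pc=np.array([450.6,378.1])+42.1*u;print(pc)
X=[[*(pc+65*a*u+30*b*v),137.9] for a,b in((1,1),(1,-1),(-1,-1),(-1,1))]
print(w2px('top',X).tolist(),w2px('scene',X).tolist())
print('obs rear top',px2w('top',234.4,200.4,137.9),px2w('top',247.6,210.6,137.9),'scene',px2w('scene',398.6,141.6,137.9),px2w('scene',380.4,142.4,137.9),'true',X[:2])
E
```

```text
[485.1 354. ]
[[232.11570110433377, 200.01348254214113], [245.62588878724182, 209.09413413116437], [224.50575259648855, 239.19172118799705], [210.89547784806422, 229.90054035848993]] [[400.15628307127855, 140.57942134521423], [382.7279510108474, 141.66191464110287], [377.24434146333925, 114.6916807586954], [393.87462679650247, 113.69098176156903]]
obs rear top [554.  333.  137.9] [515.5 285.  137.9] scene [555.5 333.9 137.9] [518.6 283.7 137.9] true [[np.float64(555.5703265142654), np.float64(341.3353355586029), 137.9], [np.float64(521.1982789082365), np.float64(292.15645448787416), 137.9]]
```

```bash
python3 - <<'E'
from h import *
R=rot(.961,.6);R2=rot(1.011,.6);p=np.array([451,378.6,119.5]);q=p+[-4.7,1.3,0]
rel(p,R,[(q,R2),(q-[0,0,40],R2),(q-[0,0,72],R2)])
E
```

```text
[-0.0016, -0.0026, 0.0038] [0.0, -0.236, -0.162]
    [-0.0016, 0.0304, 0.0264] [0.0, -0.236, -0.162]
    [-0.0016, 0.0568, 0.0444] [0.0, -0.236, -0.162]
```

Call:
servo_tool:
  motion:
    - [-0.3,-0.0016,-0.0026,0.0038,0,-0.236,-0.162]
    - [-0.3,-0.0016,0.003,0.0076,0,-0.236,-0.162]
    - [-0.3,-0.0016,0.0112,0.0133,0,-0.236,-0.162]
    - [-0.3,-0.0016,0.0208,0.0198,0,-0.236,-0.162]
    - [-0.3,-0.0016,0.0304,0.0264,0,-0.236,-0.162]
    - [-0.3,-0.0016,0.0385,0.0319,0,-0.236,-0.162]
    - [-0.3,-0.0016,0.045,0.0364,0,-0.236,-0.162]
    - [-0.3,-0.0016,0.051,0.0404,0,-0.236,-0.162]
    - [-0.3,-0.0016,0.055,0.0432,0,-0.236,-0.162]
    - [-0.3,-0.0016,0.0568,0.0444,0,-0.236,-0.162]
    - [-0.3,-0.0016,0.0568,0.0444,0,-0.236,-0.162]

```text
clock: 21.58
eef_pos: [445.8, 379.7, 47.6]
tcp_rot: [-2.171, -0.0, 1.012]
contact_force: [0.8, 0.2, -0.4]
opening: 0.679
```

```bash
python3 - <<'E'
from h import *
s=r.sense();print(s['clock'],s['eef_pos'],s['contact_force'])
T=r.grab_frame('top')[:,:,::-1].copy();S=r.grab_frame('scene')[:,:,::-1].copy()
cv2.imwrite('pics/low.png',np.hstack([crop('top',200,180,80,100,5,T),crop('scene',345,90,80,100,5,S)]))
E
```

```text
21.575 [445.79548902 379.68748549  47.59350603] [ 0.77836751  0.20285535 -0.42066323]
```

View pics/low.png

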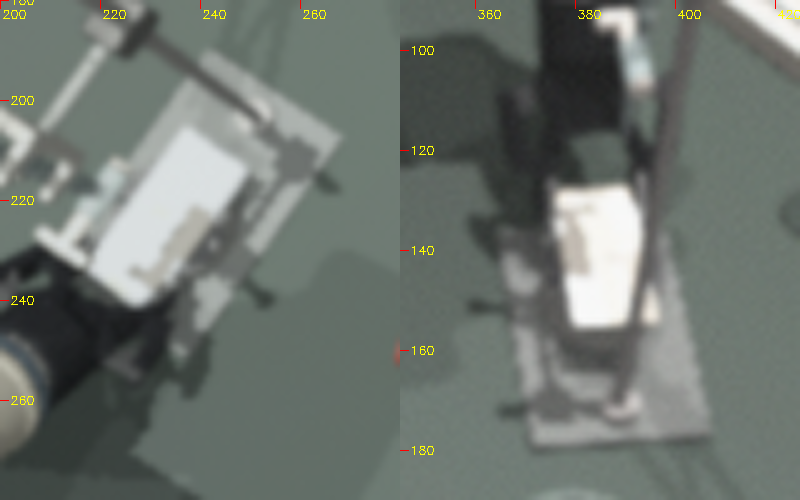

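```bash
python3 - <<'E'
from h import *
plate('top',[(237.2,205.4),(250,213.4),(228,241.4),(217.6,231)],66)
plate('scene',[(397,154),(380.6,155.4),(375.6,127.4),(391.4,126.8)],66)
E
```

```text
c [479.5 352.8] slab -443.83560335359664 125.1913330730834 yaw -0.6590726091768022 sides [120.0, 58.3, 132.0, 56.3] [[545.0, 339.0], [513.0, 290.0], [410.0, 372.0], [450.0, 411.0]]
c [482.2 356.6] slab -446.18182133791726 129.1940703181537 yaw -0.6230424854981453 sides [133.6, 59.0, 137.1, 59.0] [[553.0, 342.0], [521.0, 292.0], [410.0, 372.0], [445.0, 420.0]]
```

Call:
servo_tool:
  motion:
    - [-0.3,0,0.0012,0.0008,0,0,0]
    - [-0.3,0,0.0025,0.0017,0,0,0]
    - [-0.3,0,0.0037,0.0025,0,0,0]
    - [-0.3,0,0.0045,0.0031,0,0,0]
    - [-0.3,0,0.005,0.0034,0,0,0]
    - [-0.3,0,0.005,0.0034,0,0,0]

```text
clock: 22.42
eef_pos: [445.8, 379.6, 41.5]
tcp_rot: [-2.171, 0.0, 1.012]
contact_force: [-0.3, -0.5, -0.4]
opening: 0.68
```

Call:
servo_tool:
  motion:
    - [-0.3,0,0.0004,0.0003,0,0,0]
    - [-0.3,0,0.0008,0.0006,0,0,0]
    - [-0.3,0,0.0012,0.0008,0,0,0]
    - [-0.3,0,0.0012,0.0008,0,0,0]

```text
clock: 22.92
eef_pos: [445.9, 379.7, 40.9]
tcp_rot: [-2.172, -0.0, 1.011]
contact_force: [-4.2, 1.3, 9.0]
opening: 0.68
```

Call:
servo_tool:
  motion:
    - [0.36,0,-0.0004,-0.0002,0,0,0]
    - [0.42,0,-0.0004,-0.0002,0,0,0]
    - [0.5,0,-0.0004,-0.0002,0,0,0]
    - [0.6,0,-0.0004,-0.0002,0,0,0]
    - [0.8,0,-0.0004,-0.0002,0,0,0]
    - [1,0,-0.0004,-0.0002,0,0,0]
    - [1,0,-0.0004,-0.0002,0,0,0]
    - [1,0,-0.0004,-0.0002,0,0,0]
  grip_force: 20

```text
clock: 23.92
eef_pos: [445.7, 379.7, 40.5]
tcp_rot: [-2.171, -0.0, 1.012]
contact_force: [-0.2, -0.5, 0.5]
opening: 0.998
```

Call:
servo_tool:
  motion:
    - [1,0,-0.005,0,0,0,0]
    - [1,0,-0.015,0,0,0,0]
    - [1,0,-0.03,0,0,0,0]
    - [1,0,-0.05,0,0,0,0]
    - [1,0,-0.075,0,0,0,0]
    - [1,0,-0.1,0,0,0,0]
    - [1,0,-0.125,0,0,0,0]
    - [1,0,-0.14,0,0,0,0]
    - [1,0,-0.14,0,0,0,0]
    - [1,0,-0.14,0,0,0,0]

```text
clock: 25.18
eef_pos: [378.7, 421.2, 155.6]
tcp_rot: [-2.171, 0.001, 1.012]
contact_force: [-0.3, 0.5, 0.3]
opening: 0.998
```

```bash
python3 - <<'E'
from h import *
s=r.sense();print(s['clock'],s['eef_pos'],s['contact_force'])
T=r.grab_frame('top')[:,:,::-1].copy();S=r.grab_frame('scene')[:,:,::-1].copy()
cv2.imwrite('pics/end.png',np.hstack([crop('top',200,180,80,100,5,T),crop('scene',345,90,80,100,5,S)]))
E
```

```text
25.175 [378.67149146 421.17581614 155.64039001] [-0.25674169  0.47542556  0.32995544]
```

View pics/end.png

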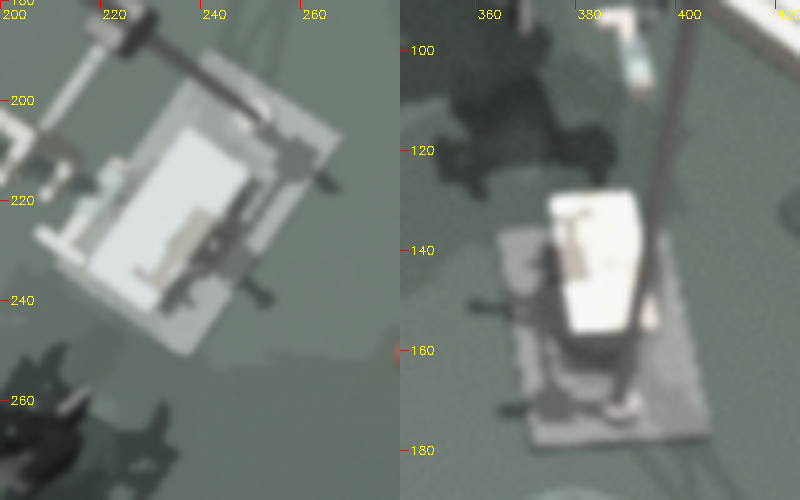

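The plate lies free on the stirrer. Its corners in top are (237.4,205.4), (250,214), (230.6,242.4) and (217.4,232.4).

```bash
python3 - <<'E'
from h import *
a=[(237.4,205.4),(250,214),(230.6,242.4),(217.4,232.4)];b=[(396.6,155.6),(379.4,156.6),(375,129.4),(391.4,128.6)]
plate('top',a,59);plate('scene',b,59)
print(np.array([tri(x,y) for x,y in zip(a,b)]).round(0))
# base in the same new top picture
B=np.array([px2w('top',*p,8) for p in[(241,190),(268.4,207),(237,251.4)]]);print(B.round(0))
E
```

```text
c [477.2 352. ] slab -443.9601804485402 122.77628784987016 yaw -0.616145417065784 sides [125.6, 59.2, 128.2, 63.6] [[546.0, 339.0], [512.0, 291.0], [406.0, 363.0], [445.0, 414.0]]
c [482.6 354.5] slab -444.05624455623183 128.7681378180452 yaw -0.6331407769826107 sides [132.5, 61.7, 133.2, 61.6] [[554.0, 340.0], [518.0, 290.0], [411.0, 369.0], [447.0, 419.0]]
[[549. 343.  51.]
 [514. 294.  52.]
 [408. 367.  57.]
 [446. 416.  60.]]
[[615. 337.   8.]
 [544. 228.   8.]
 [373. 350.   8.]]
```

```bash
python3 -c "
from rig import r
print(r.sign_off(), r.sense()['clock'])"
```

```text
the job is handed in; nothing more can be done
the job is handed in; nothing more can be done
```

The plate is lying on the stirrer, let go, and the job is handed in. The last clock reading, just before handing in, was 25.2 s of the allowed 72 s. No verdict was reported.

I slid the plate over the free edge with the closed fingertips at about 6–10 N. The first stroke turned it the wrong way, so I pressed it again off-centre, which squared it up with the slab. I then gripped the overhanging end with the gripper leaning 34° to the front, lifted it, carried it in from the stand's front and lowered it until it touched at about 9 N. Then I let go and backed away.

**Last checks:**
- **Centring:** the plate centre is about 1 mm from the stand origin in the top camera and about 2–3 mm in the scene camera (limit 12 mm).
- **Alignment:** the plate's direction is within about 0.02 rad of the stand's line (limit 0.17 rad).
- **Contact:** after I backed off, the force reading was about zero, and no force above about 10 N showed at the end of any move.

**Disagreements:**
- **Cameras:** the two cameras differ by about 5–8 mm in absolute position, so I judged the centring within each camera separately.
- **Plate in the grip:** the plate sat about 0.06 rad twisted in the fingers. I corrected most of this before laying it down.
- **Flatness:** corner heights from the two cameras ranged from 51 to 60 mm, rear end lower (a level plate's top is at 59 mm). I took this as camera error because the plate looks flat in the pictures, but I did not measure its tilt any closer.
- **Other objects:** in the close-ups the weighing bottle, and what shows of the spatula, stayed put. I took no final wide picture to check the rest.

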